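Nudge the strap die into the corner stop

ROBOT

A 6-joint arm with a two-finger parallel gripper is mounted at the origin on a cart in front of the work surface, level with it; the furniture and walls round the work are solid. World frame = base frame: x ahead of the robot, y to its left, z up, the work surface at z = 0. Lengths are in mm, angles in rad, forces in N, time in s.
With the tool pointing down it reaches from about 350 to 775 mm from the base axis. Payload 7.3 kg.
Tool frame: the origin (TCP) lies between the finger pads; the fingertips stand 14 mm ahead of it and the grasp point (between the pads) lies 5 mm behind it; z points along the fingers, y is the line along which they close (so a half turn about z gives the same grasp; the last joint's range is limited). The gripper opens to 92 mm and grips with 3 to 60 N. Pads are 19 mm wide; open, the fingers measure 130 mm over their backs; the gripper's body (75 mm by 190 mm) begins 47 mm behind the grasp point.
Start: joints at [-1.42, 0.342, 1.524, -0, 1.275, -0.146], TCP at [153.564, -502.057, 240.741] pointing down, gripper open.
Joint ranges: [-2.53, 2.53], [-0.77, 2.02], [0.04, 2.7], [-1, 4.14], [0.28, 2.66], [-3.11, 3.11]. Speed limits (rad/s): [2.57, 2.57, 3.14, 3.14, 3.14, 3.14].

INTERFACE

Orientations are given as [roll, pitch, yaw] about the fixed x, y, z axes, in that order (R = Rz(yaw) Ry(pitch) Rx(roll)).
In Python, from plant import get_obs, cams, close_job gives the robot as it stands. The module is installed in compiled form; this text tells all that it offers.
- The arm moves only by the shell command python3 -m creep 'ROWS'. ROWS is JSON, a list of rows, each an object of numbers: "hand": the opening, from 0 (shut) to 1 (fully open); "tx", "ty", "tz": the shift along the tool's x, y, z in m; "spin": the turn about the tool's z in degrees. In form: [{"hand": .., "tx": .., "ty": .., "tz": .., "spin": ..}, ...]. A call has 1 to 5 rows; each row shifts and turns the commanded pose from where the row before left it, along the tool's axes as they then stand; what a row does not reach is not made up. A row lasts 1/8 s, in which the tool goes at most 62.5 mm and 10.7 degrees, less where a joint would pass 70% of its speed; a pose out of reach is approached as far as the arm can. A call is refused whole if a number of a shift passes 0.0625 or a number of a turn 10.7, either way. A call with a gripper value outside its range is refused whole. The fingers move at their own pace and stop on an object; the grip force is fixed at half the most. Time passes only in rows, so rows that do not move let the fingers close. It gives the time, the measured TCP pose, the force, the opening and the grip force at its end, in the units of the state.
- get_obs(): the state, without advancing time (a new reading comes with each control period).
- cams.capture(name): name is "scene" or "side" or "wrist"; returns a dict with "color" (420x560x3 uint8, red, green, blue), "K" (3x3 intrinsics, pixels), "k1" (the pictures are not rectified: a ray, as slopes to the right and down, at radius r is drawn at 1 + k1 r^2 times it, then the intrinsics apply), "R" (3x3) and "t" (3): a world point X has camera coordinates R X + t. Camera axes: x right, y down, z forward; pixel columns grow to the right and rows downward; lengths in mm; the calibration is good to about 2 mm. A picture is of the moment at which its call begins. There is no depth.
- close_job(): hands the job in; it is judged then, once.
The state is a dict: "time": time; "joint_positions": joint angles; "dq": joint speeds; "tau": joint torques, N m; "tool_pos": TCP position; "tcp_rot": TCP orientation; "contact_force": force on the tool from outside, world axes, zero at the start; "moment": the same for the moment, N m; "grip_width": finger opening in mm; "finger_force": force on a finger pad.
Only numpy, scipy, OpenCV 4.12 (cv2) and the standard library are available. Lean on these libraries where they do the work, as an engineer would, in place of code of your own. Each camera call takes 0.05 s, during which the arm holds its last target. There are 200 camera calls.

TASK

With your fingertips, push the long narrow strip-steel cutting die along the bench into the inner corner of the L-shaped wooden stop, so that it ends with its long side flat along the long batten and its nearer end butted against the short batten. Only push it: do not grip it or lift or tip it off the bench. Leave the thread spool, the wax block, the roll of tape and the other dies where they are, and finish with the hand clear of everything.

Things in the scene. Friction and masses are not known exactly. Their poses are not given: they have to be found in the camera images.
- strap_die: die to push: closed band of grey strip steel on edge, long, narrow, 33 wide, 238 long, 32 mm high, about 0.3 kg, loose. Origin: centre of underside, z up. y along it: -y is the blunter end, always starting nearer the short batten; +x is the long side facing the long batten. Long sides are 16 to 17 mm from the centre line for y = -85 to +30 mm, tapering to 12 mm towards +y; ends rounded
- side_a (a point): point on the strap die's +x long side, at y = -80 mm, 16 mm above the bench when it lies flat
- side_b (a point): point on the strap die's +x long side, at y = +30 mm, 16 mm above the bench when it lies flat
- butt_end (a point): tip of the strap die's blunter -y end, 16 mm above the bench
- far_end (a point): tip of the strap die's narrower +y end, 16 mm above the bench
- corner_stop: L-shaped stop of two pale wooden battens, 30 mm wide, 24 mm high, fixed to the bench. Origin at bench height in the inner corner, z up. Long batten: inner face is the plane x = 0, y = 0 to 270 mm, wood at x = 0 to 30 mm. Short batten: inner face is the plane y = 0, x = -75 mm to 0, wood at y = -30 mm to 0. The die starts and belongs in the free space x < 0, y > 0
- thread_spool: spool of pale thread, 38 mm across, 49 mm high, standing loose on the robot's side of the die; origin at the centre of its underside; must stay put
- wax_block: pale block of wax, 34 x 62 x 24 mm, lying loose behind the long batten; origin at the centre of its underside; must stay put
- tape_roll: small roll of tape lying flat, 58 mm across, 19 mm high, loose behind the long batten; origin at the centre of its underside; must stay put
- tongue_die: another strip-steel die, a wide tongue-shaped loop, 120 x 70 mm, 32 mm high, at the left of the work, fixed to the bench; origin at the centre of its underside; not part of the job

How it is judged (in metres and radians):
At the end, for the whole second after the job is handed in: The strap die lies flat and still on the bench in the inner corner of the stop: both marked points of its long side within 4 mm of the long batten's inner face, and its blunter end within 4 mm of the short batten's inner face (x of side_a in the frame of corner_stop between -0.004 and 0.006 m and x of side_b in the frame of corner_stop between -0.004 and 0.006 m and y of butt_end in the frame of corner_stop between -0.006 and 0.004 m and height (world z) of strap_die below 0.004 m and angle between strap_die's own z axis and vertical below 0.05 rad and linear speed of strap_die below 0.01 m/s); the robot touches nothing.
It fails at once if the strap die is lifted or tipped (more than 10 mm off the bench or 0.2 rad) (height (world z) of strap_die above 0.01 m or angle between strap_die's own z axis and vertical above 0.2 rad).
It fails at once if the thread spool is moved more than 15 mm (distance of thread_spool from where it was at the start of the episode above 0.015 m).
It fails at once if the wax block is moved more than 15 mm (distance of wax_block from where it was at the start of the episode above 0.015 m).
It fails at once if the tape roll is moved more than 15 mm (distance of tape_roll from where it was at the start of the episode above 0.015 m).
It also fails if it takes over 45 s, if anything falls off the work surface, if the arm or the gripper's body presses on something with over 40 N, if the wrist force passes 120 N, or if a joint passes its speed limit or range.

## Working session

There is one attempt and no reset: what is moved stays moved. The work goes in short steps, Python scripts to look and compute and a shell command to move; the robot and the scene stay as the last step left them, time stands still between calls to the robot, and variables do not carry over. Pictures are saved under pics/ and viewed, at most 13 in all, crops included, and the job is handed in when it is done.

```bash
mkdir -p pics; cat > h.py <<'E'
import numpy as np, cv2
from plant import get_obs, cams, close_job
def cap(n,f=None):
    c=cams.capture(n)
    if f: cv2.imwrite('pics/'+f,c['color'][:,:,::-1])
    return c
def ray(c,uv,z):
    K,R,t=np.array(c['K']),np.array(c['R']),np.array(c['t'])
    D=np.array([c['k1'],0,0,0,0.])
    p=cv2.undistortPoints(np.array(uv,float).reshape(-1,1,2),K,D).reshape(-1,2)
    d=np.c_[p,np.ones(len(p))]@R; o=-R.T@t
    return o+d*((z-o[2])/d[:,2])[:,None]
def proj(c,X):
    K,R,t=np.array(c['K']),np.array(c['R']),np.array(c['t'])
    return cv2.projectPoints(np.array(X,float).reshape(-1,1,3),cv2.Rodrigues(R)[0],t.astype(float),K,np.array([c['k1'],0,0,0,0.]))[0].reshape(-1,2)
E
python3 - <<'E'
from h import *
a=cap('scene','s1.png');b=cap('side','d1.png')
for c in(a,b):print(-np.array(c['R']).T@c['t'],c['k1'])
o=get_obs();print(o['tool_pos'],o['tcp_rot'],o['grip_width'],o['time'])
E
```

```text
[-38.40880463 499.25203793 645.94526792] -0.014815499079726553
[ 355.78802414 -677.80545628  620.67380791] -0.0964471604669023
[ 153.50282409 -501.70952843  240.12882267] [-3.14027635e+00 -1.77031498e-04  2.96804277e-01] 91.92660381121635 0.1
```

View pics/s1.png

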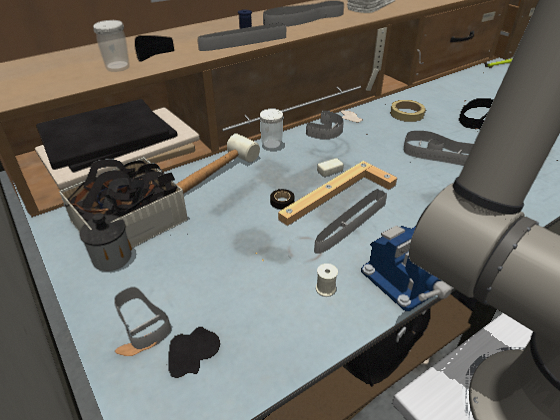

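View pics/d1.png

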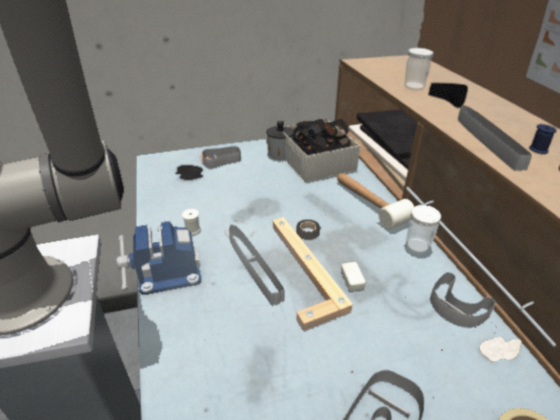

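The scene shows the L-stop (inner corner about (366,175) in scene, (325,303) in side). The die lies alongside it, from (378,195) to (318,247) in scene. The spool is at (327,280) and the vise at (400,265). I'll enlarge both regions next.

```bash
python3 - <<'E'
from h import *
a=cv2.imread('pics/s1.png')[150:300,260:410];b=cv2.imread('pics/d1.png')[200:340,220:370]
a=cv2.resize(a,(400,400),interpolation=2) ;b=cv2.resize(b[:140,:140],(400,400),interpolation=2)
cv2.imwrite('pics/z1.png',np.hstack([a,b]))
E
```

```text
(no output)
```

View pics/z1.png

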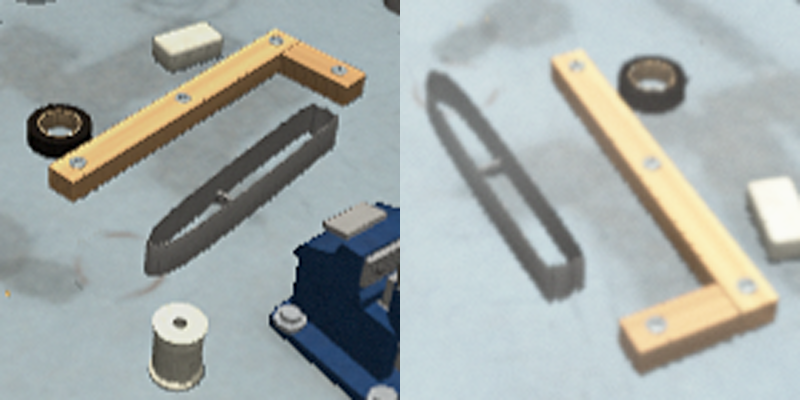

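```bash
python3 - <<'E'
from h import *
a=cap('scene');b=cap('side')
S=lambda p:np.array(p)/(400/150,400/150)+(260,150)
T=lambda p:np.array(p)/(400/140)+(220,200)
np.set_printoptions(precision=1,suppress=True)
print('stop scene long-end,corner,short-end',ray(a,S([(71,182),(279,69),(341,97)]),24)[:,:2])
print('stop side',ray(b,T([(153,55),(312,283),(220,318)]),24)[:,:2])
print('die scene far,butt,nearbutt',ray(a,S([(148,241),(325,108),(337,119)]),32)[:,:2])
print('die side far, buttleft,buttright',ray(b,T([(35,74),(148,266),(182,260)]),32)[:,:2])
print('spool',ray(a,S([(181,323)]),49)[:,:2],'tape',ray(a,S([(60,122)]),19)[:,:2],'wax',ray(a,S([(187,40)]),24)[:,:2])
print('vise',ray(a,S([(272,325),(290,317)]),15),ray(a,S([(300,240)]),60))
o=get_obs();print(o['time'])
c=cap('wrist','w1.png')
# die by dark grey mask in top views
for n,c in(('scene',a),('side',b)):
    pass
E
```

```text
stop scene long-end,corner,short-end [[ 556.4   71.6]
 [ 578.9 -175.9]
 [ 516.  -191.3]]
stop side [[ 560.7   69.2]
 [ 596.1 -198.9]
 [ 528.1 -210.1]]
die scene far,butt,nearbutt [[ 459.9   68.9]
 [ 505.2 -159.6]
 [ 488.2 -156.9]]
die side far, buttleft,buttright [[ 459.8   60.8]
 [ 493.4 -161.4]
 [ 516.6 -162.4]]
spool [[369.3 112.6]] tape [[632.1  29.7]] wax [[ 663.1 -137.3]]
vise [[354.1  38.1  15. ]
 [352.5  22.   15. ]] [[376.1  -2.1  60. ]]
0.2
```

```bash
python3 - <<'E'
from h import *
a=cap('scene');b=cap('side')
np.set_printoptions(precision=1,suppress=True)
P=[(559,70,24),(596,-199,24),(528,-210,24),(579,-176,24),(516,-191,24)]
p=proj(a,P);q=proj(b,P)
print((p-(260,150))*400/150);print((q-(220,200))*400/140)
for c,n in((a,'a'),(b,'b')):
    c=c['color'][:,:,::-1].copy()
    for k,(u,v) in enumerate(p if n=='a' else q): cv2.circle(c,(int(u*16),int(v*16)),24,(0,0,255) if k<3 else (255,0,0),1,cv2.LINE_AA,4)
    r=c[150:275,260:410] if n=='a' else c[200:325,220:370]
    cv2.imwrite(f'pics/o{n}.png',cv2.resize(r,(400,333),interpolation=2))
cv2.imwrite('pics/o.png',np.hstack([cv2.imread('pics/oa.png'),cv2.imread('pics/ob.png')]))
E
```

```text
[[ 70.7 179.6]
 [284.8  52.1]
 [346.3  83.5]
 [279.   68.9]
 [340.8  97.1]]
[[150.8  54.8]
 [312.  283.1]
 [219.8 317.9]
 [276.  263.6]
 [193.4 299.9]]
```

View pics/o.png

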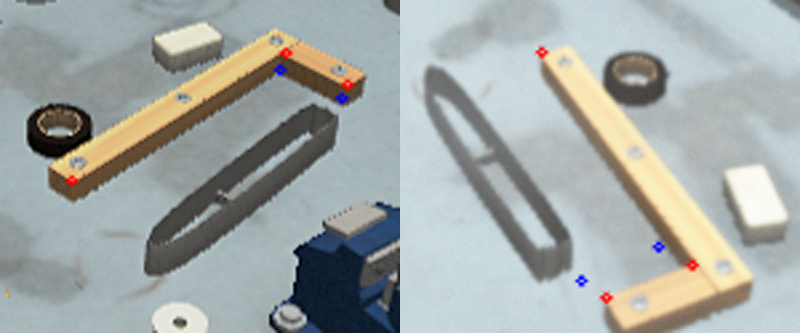

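View pics/w1.png

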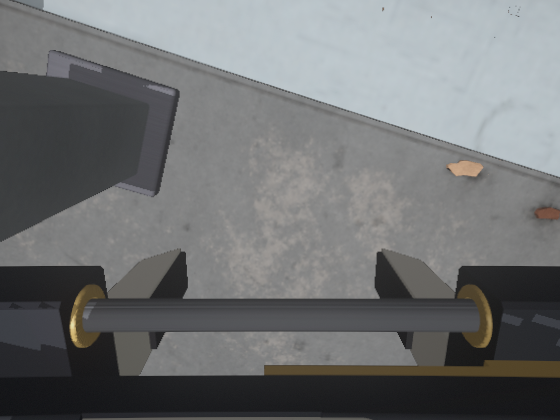

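The overlay shows the side-view corner picks (red) sit on the stop's top edges. My scene picks had been off by the batten height. The wrist picture shows only the floor so far. Next I'll check the vise height and work out the approach.

```bash
cat >> h.py <<'E'
C=np.array([595.5,-198.5]);yw=np.arctan2(37,269)
def stopf(p):
    d=np.array(p)[...,:2]-C;c,s=np.cos(yw),np.sin(yw)
    return np.stack([d[...,0]*c+d[...,1]*s,-d[...,0]*s+d[...,1]*c],-1)
def togo(xy,yaw,z):
    o=get_obs();w=o['tcp_rot'][2];d=np.array(xy)-o['tool_pos'][:2]
    x=np.array([np.cos(w),np.sin(w)]);y=np.array([np.sin(w),-np.cos(w)])
    print('tx %.1f ty %.1f tz %.1f spin %.1f'%(d@x,d@y,o['tool_pos'][2]-z,np.degrees(w-yaw)),'t',o['time'],'stopf',stopf(o['tool_pos']))
E
python3 - <<'E'
from h import *
np.set_printoptions(precision=1,suppress=True)
a=cap('scene');b=cap('side')
for z in(50,60,70,80,90,100):print(z,ray(a,[(394,232)],z)[0,:2],ray(b,[(152,231),(183,228)],z)[:,:2].ravel())
print('feet side',ray(b,[(199,280),(195,245),(193,228)],10),'spool side',ray(b,[(191,213)],49))
print('die',stopf([[503,-162],[460,65]]))
togo((441,-80),yw,150)
E
```

```text
50 [376.  -62.1] [281.9  68.  349.5  60.3]
60 [369.  -52.7] [283.2  54.9 349.6  47.3]
70 [362.1 -43.2] [284.4  41.9 349.7  34.4]
80 [355.1 -33.8] [285.7  28.8 349.8  21.5]
90 [348.2 -24.4] [287.   15.7 350.    8.5]
100 [341.2 -15. ] [288.3   2.7 350.1  -4.4]
feet side [[364.5 -68.1  10. ]
 [369.6  42.9  10. ]
 [372.2 105.6  10. ]] spool side [[372.9 113.   49. ]]
die [[-86.7  48.8]
 [-98.3 279.5]]
tx 398.3 ty -319.5 tz 90.7 spin 9.2 t 0.45 stopf [-479.2 -240.5]
```

```bash
python3 -m creep '[{"hand":0.9,"tx":0.044,"ty":-0.0355,"tz":0},{"hand":0.9,"tx":0.044,"ty":-0.0355},{"hand":0.9,"tx":0.044,"ty":-0.0355},{"hand":0.9,"tx":0.044,"ty":-0.0355},{"hand":0.9,"tx":0.044,"ty":-0.0355}]'; python3 -m creep '[{"hand":0.9,"tx":0.044,"ty":-0.0355},{"hand":0.9,"tx":0.044,"ty":-0.0355},{"hand":0.9,"tx":0.044,"ty":-0.0355},{"hand":0.9,"tx":0.044,"ty":-0.0355},{"hand":0.9,"spin":9.2}]'; python3 -c "
from h import *
togo((441,-80),yw,22)
c=cap('wrist','w2.png')"
```

```text
tx 398.3 ty -319.5 tz 218.7 spin 9.2 t 0.45 stopf [-479.20029986 -240.47236277]invalid input at $[0]: expected keys hand, tx, ty, tz, spin
invalid input at $[0]: expected keys hand, tx, ty, tz, spin
```

View pics/w2.png

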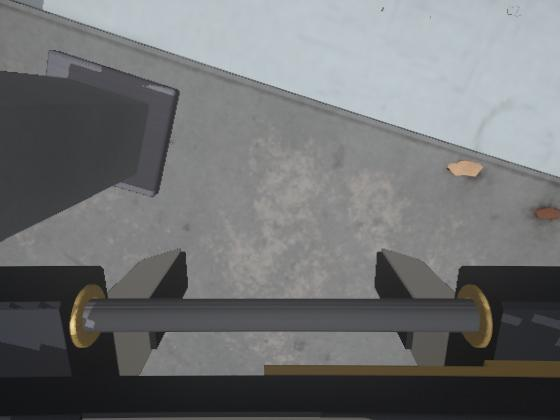

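The moves were refused because every key is required, so the picture is unchanged. I'll resend the rows in full.

```bash
python3 -m creep '[{"hand":0.9,"tx":0.044,"ty":-0.0355,"tz":0,"spin":0},{"hand":0.9,"tx":0.044,"ty":-0.0355,"tz":0,"spin":0},{"hand":0.9,"tx":0.044,"ty":-0.0355,"tz":0,"spin":0},{"hand":0.9,"tx":0.044,"ty":-0.0355,"tz":0,"spin":0},{"hand":0.9,"tx":0.044,"ty":-0.0355,"tz":0,"spin":0}]'; python3 -m creep '[{"hand":0.9,"tx":0.044,"ty":-0.0355,"tz":0,"spin":0},{"hand":0.9,"tx":0.044,"ty":-0.0355,"tz":0,"spin":0},{"hand":0.9,"tx":0.044,"ty":-0.0355,"tz":0,"spin":0},{"hand":0.9,"tx":0.044,"ty":-0.0355,"tz":0,"spin":0},{"hand":0.9,"tx":0,"ty":0,"tz":0,"spin":9.2}]'; python3 -c "
from h import *
c=cap('wrist','w2.png')
togo((441,-80),yw,22)
for n,p in (('C',(595,-198,24)),('butt',(503,-162,32)),('far',(460,65,32)),('L',(559,70,24))): print(n,proj(c,p))"
```

```text
time: 1.12
tool_pos: [312.8, -266.5, 241.0]
tcp_rot: [3.141, -0.0, 0.296]
contact_force: [1.1, 0.6, -0.4]
grip_width: 82.3
finger_force: 0.0
time: 1.75
tool_pos: [440.3, -77.5, 240.7]
tcp_rot: [-3.141, -0.001, 0.139]
contact_force: [-0.4, -0.5, -1.1]
grip_width: 82.9
finger_force: 0.0
tx 1.3 ty 1.3 tz 218.7 spin -0.4 t 1.8 stopf [-138.1740632  139.8050353]
C [[436.84489562  33.47180888]]
butt [[377.73258779 131.34892859]]
far [[139.73712121 142.88432985]]
L [[139.58839448  31.8583368 ]]
```

View pics/w2.png

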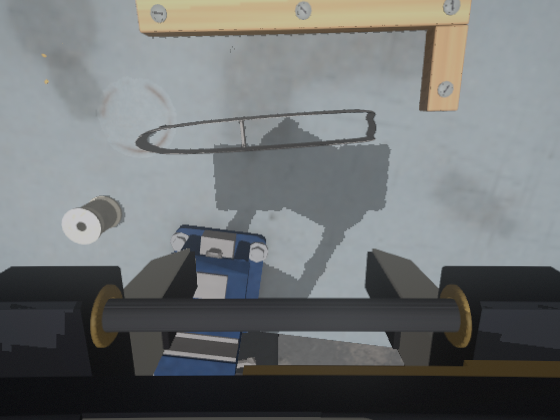

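The wrist view shows the stop's top inner corner at about (436,27) and its long end at (140,33). The die runs from butt (377,125) to far tip (137,141), the spool is at (90,222), and the vise front is at row 228.

```bash
python3 - <<'E'
from h import *
np.set_printoptions(precision=1,suppress=True)
c=cap('wrist')
s=ray(c,[(140,33),(290,30),(436,27),(431,108)],24);print(s,stopf(s))
d=ray(c,[(137,141),(376,125),(200,121),(350,112),(200,152),(350,142)],32);print(d,stopf(d))
print(ray(c,[(180,240),(240,228),(265,240)],10),ray(c,[(190,258),(245,258)],90))
E
```

```text
[[ 558.6   67.    24. ]
 [ 579.2  -68.    24. ]
 [ 598.  -198.7   24. ]
 [ 529.1 -212.4   24. ]] [[ -0.4 268. ]
 [  1.7 131.5]
 [  2.5  -0.5]
 [-67.7  -4.7]]
[[ 462.    65.9   32. ]
 [ 507.  -161.1   32. ]
 [ 488.9    6.7   32. ]
 [ 515.7 -134.2   32. ]
 [ 459.4    4.8   32. ]
 [ 488.  -139.4   32. ]] [[ -96.3  280.2]
 [ -82.6   49.1]
 [ -77.6  217.8]
 [ -70.3   74.6]
 [-107.2  220. ]
 [ -98.5   73.2]]
[[354.3  25.3  10. ]
 [377.2 -40.1  10. ]
 [366.5 -69.4  10. ]] [[373.   -4.3  90. ]
 [379.3 -53.2  90. ]]
```

```bash
python3 -m creep '[{"hand":0.9,"tx":0.01,"ty":0,"tz":0.05,"spin":-0.4},{"hand":0.9,"tx":0,"ty":0,"tz":0.055,"spin":0},{"hand":0.9,"tx":0,"ty":0,"tz":0.055,"spin":0},{"hand":0.9,"tx":0,"ty":0,"tz":0.04,"spin":0},{"hand":0.9,"tx":0,"ty":0,"tz":0.017,"spin":0}]'; python3 -m creep '[{"hand":0.9,"tx":0.01,"ty":0,"tz":0,"spin":0},{"hand":0.9,"tx":0.005,"ty":0,"tz":0,"spin":0},{"hand":0.9,"tx":0.005,"ty":0,"tz":0,"spin":0},{"hand":0.9,"tx":0.005,"ty":0,"tz":0,"spin":0},{"hand":0.9,"tx":0.005,"ty":0,"tz":0,"spin":0}]'; python3 -c "
from h import *
togo((441,-80),yw,22)"
```

```text
time: 2.48
tool_pos: [447.3, -79.8, 21.7]
tcp_rot: [-3.14, 0.003, 0.145]
contact_force: [0.8, -0.6, 0.6]
grip_width: 82.4
finger_force: 0.0
time: 3.1
tool_pos: [478.5, -75.0, 24.1]
tcp_rot: [3.141, 0.0, 0.144]
contact_force: [-4.5, -1.3, 3.0]
grip_width: 82.7
finger_force: 2.4
tx -37.8 ty -0.4 tz 2.1 spin 0.4 t 3.1 stopf [-99.10261523 138.27518557]
```

```bash
python3 -m creep '[{"hand":0.9,"tx":0.008,"ty":0,"tz":0,"spin":0},{"hand":0.9,"tx":0.008,"ty":0,"tz":0,"spin":0},{"hand":0.9,"tx":0.008,"ty":0,"tz":0,"spin":0},{"hand":0.9,"tx":0.008,"ty":0,"tz":0,"spin":0},{"hand":0.9,"tx":0.008,"ty":0,"tz":0,"spin":0}]'; python3 -c "
from h import *
togo((441,-80),yw,22)
a=cap('scene');b=cap('side')
A=cv2.resize(np.ascontiguousarray(a['color'][150:275,260:410,::-1]),(400,333),interpolation=2)
B=cv2.resize(np.ascontiguousarray(b['color'][200:325,220:370,::-1]),(400,333),interpolation=2)
cv2.imwrite('pics/p1.png',np.hstack([A,B]))"
```

```text
time: 3.72
tool_pos: [518.5, -69.3, 23.7]
tcp_rot: [3.142, 0.0, 0.143]
contact_force: [-5.8, -1.0, 4.0]
grip_width: 82.9
finger_force: 2.5
tx -78.2 ty -0.5 tz 1.7 spin 0.4 t 3.725 stopf [-58.66220596 138.49129213]
```

View pics/p1.png

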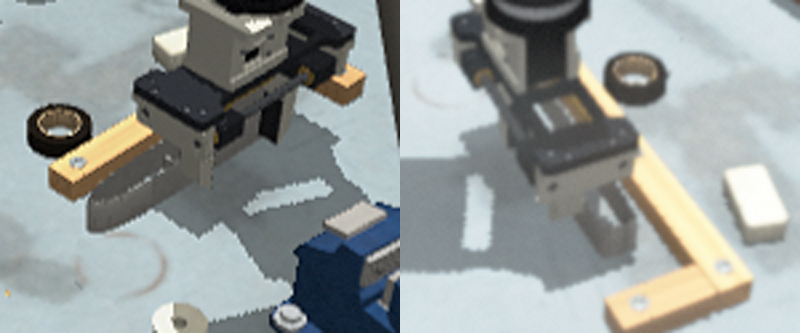

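The die follows the fingers squarely, with its long side about 15 mm from the batten. I'll push 9 mm more, then back off, lift, and move to the far end with the fingers shut.

```bash
python3 -m creep '[{"hand":0.9,"tx":0.005,"ty":0,"tz":0,"spin":0},{"hand":0.9,"tx":0.004,"ty":0,"tz":0,"spin":0},{"hand":0.9,"tx":-0.02,"ty":0,"tz":0,"spin":0},{"hand":0.9,"tx":0,"ty":0,"tz":-0.06,"spin":0},{"hand":0.3,"tx":0,"ty":-0.06,"tz":0,"spin":0}]';  python3 -m creep '[{"hand":0,"tx":0,"ty":-0.06,"tz":0,"spin":0},{"hand":0,"tx":0.02,"ty":-0.05,"tz":0,"spin":0},{"hand":0,"tx":0.026,"ty":-0.01,"tz":0,"spin":0.3},{"hand":0,"tx":0,"ty":0,"tz":0,"spin":0},{"hand":0,"tx":0,"ty":0,"tz":0,"spin":0}]'; python3 -c "
from h import *
togo((441,-80),yw,22)
c=cap('wrist','w3.png')
for x,y in((-20,280),(-20,49),(0,270)):
  print(proj(c,np.r_[C+[x*np.cos(yw)-y*np.sin(yw),x*np.sin(yw)+y*np.cos(yw)],24]))"
```

```text
time: 4.45
tool_pos: [503.5, -14.1, 87.7]
tcp_rot: [3.138, -0.012, 0.137]
contact_force: [0.4, 0.4, -0.8]
grip_width: 76.6
finger_force: 0.0
time: 5.08
tool_pos: [526.6, 113.5, 83.5]
tcp_rot: [3.142, 0.0, 0.138]
contact_force: [-0.1, 0.1, -0.6]
grip_width: 27.2
finger_force: 0.0
tx -111.4 ty 179.9 tz 61.5 spin 0.1 t 5.075 stopf [-25.71797988 318.43605673]
[[346.29713603 227.36055795]]
[[746.95112079 228.65504132]]
[[365.26171863 195.26294906]]
```

View pics/w3.png

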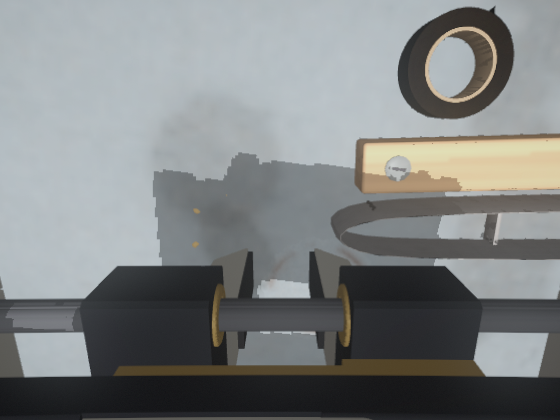

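The far tip is at about (333,225) in the wrist view and the die lies parallel to the batten. I'll find where to set down.

```bash
python3 - <<'E'
from h import *
c=cap('wrist')
print(stopf(ray(c,[(333,225)],32)),stopf(ray(c,[(480,197),(480,252)],32)),stopf(ray(c,[(362,191),(540,187)],24)),get_obs()['grip_width'])
E
```

```text
[[-15.93982766 289.05055277]] [[  0.83831192 207.60813271]
 [-32.58269128 202.22496282]] [[  2.30493006 271.80312256]
 [  4.64862892 170.0458192 ]] 19.369403223570618
```

```bash
python3 -m creep '[{"hand":0,"tx":0.005,"ty":-0.006,"tz":0,"spin":0},{"hand":0,"tx":0,"ty":0,"tz":0,"spin":0},{"hand":0,"tx":0,"ty":0,"tz":0.03,"spin":0},{"hand":0,"tx":0,"ty":0,"tz":0.03,"spin":0},{"hand":0,"tx":0,"ty":0.004,"tz":0,"spin":0}]';  python3 -m creep '[{"hand":0,"tx":0,"ty":0.006,"tz":0,"spin":0},{"hand":0,"tx":0,"ty":0.006,"tz":0,"spin":0},{"hand":0,"tx":0,"ty":0.006,"tz":0,"spin":0},{"hand":0,"tx":0,"ty":0.006,"tz":0,"spin":0},{"hand":0,"tx":0,"ty":0.006,"tz":0,"spin":0}]'; python3 -c "
from h import *
togo((441,-80),yw,22)"
```

```text
time: 5.8
tool_pos: [530.0, 116.2, 22.0]
tcp_rot: [-3.141, 0.005, 0.138]
contact_force: [-0.4, 0.8, -0.1]
grip_width: 0.6
finger_force: 0.0
time: 6.42
tool_pos: [536.2, 87.0, 24.5]
tcp_rot: [-3.141, -0.001, 0.138]
contact_force: [-1.3, 6.1, 4.9]
grip_width: 0.7
finger_force: 3.0
tx -117.2 ty 152.4 tz 2.5 spin 0.1 t 6.425 stopf [-19.82870659 290.96479057]
```

```bash
python3 -m creep '[{"hand":0,"tx":0,"ty":0.005,"tz":0,"spin":0},{"hand":0,"tx":0,"ty":0.005,"tz":0,"spin":0},{"hand":0,"tx":0,"ty":0.005,"tz":0,"spin":0},{"hand":0,"tx":0,"ty":0.005,"tz":0,"spin":0},{"hand":0,"tx":0,"ty":0.004,"tz":0,"spin":0}]';  python3 -c "
from h import *
togo((441,-80),yw,22)
a=cap('scene');b=cap('side')
A=cv2.resize(np.ascontiguousarray(a['color'][150:275,260:410,::-1]),(400,333),interpolation=2)
B=cv2.resize(np.ascontiguousarray(b['color'][200:325,220:370,::-1]),(400,333),interpolation=2)
cv2.imwrite('pics/p2.png',np.hstack([A,B]))"
```

```text
time: 7.05
tool_pos: [539.5, 63.4, 24.5]
tcp_rot: [-3.141, -0.001, 0.138]
contact_force: [-1.2, 6.1, 6.3]
grip_width: 0.5
finger_force: 3.1
tx -117.2 ty 128.5 tz 2.5 spin 0.1 t 7.05 stopf [-19.81873969 267.05758392]
```

View pics/p2.png

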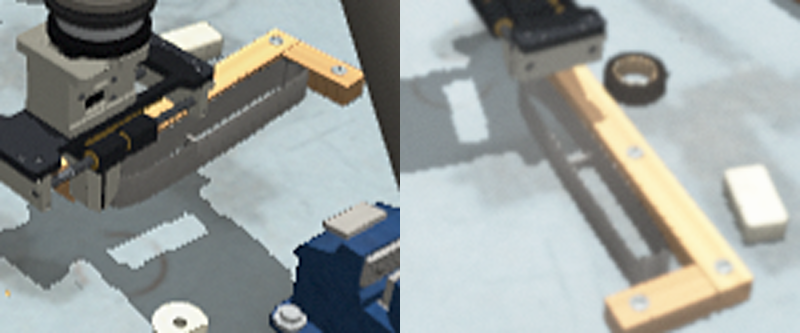

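The die tracks straight, and its butt is now about 10 mm from the short batten. I'll push gently until the force rises.

```bash
python3 -m creep '[{"hand":0,"tx":0,"ty":0.003,"tz":0,"spin":0},{"hand":0,"tx":0,"ty":0.003,"tz":0,"spin":0}]'; for i in 1 ; do python3 -m creep '[{"hand":0,"tx":0,"ty":0.0015,"tz":0,"spin":0}]'|grep -E "pos|contact"; python3 -m creep '[{"hand":0,"tx":0,"ty":0.0015,"tz":0,"spin":0}]'|grep -E "pos|contact"; python3 -m creep '[{"hand":0,"tx":0,"ty":0.0015,"tz":0,"spin":0}]'|grep -E "pos|contact"; done
```

```text
time: 7.4
tool_pos: [540.1, 57.5, 24.2]
tcp_rot: [-3.141, -0.001, 0.138]
contact_force: [-0.7, 5.8, 5.2]
grip_width: 0.2
finger_force: 3.3
tool_pos: [540.3, 56.0, 24.3]
contact_force: [-1.2, 6.0, 6.1]
tool_pos: [540.5, 54.6, 24.2]
contact_force: [-0.4, 6.3, 5.9]
tool_pos: [540.7, 53.1, 24.3]
contact_force: [-1.3, 6.4, 5.9]
```

```bash
python3 -m creep '[{"hand":0,"tx":0,"ty":0.0015,"tz":0,"spin":0}]'|grep -E "pos|contact"; python3 -m creep '[{"hand":0,"tx":0,"ty":0.001,"tz":0,"spin":0}]'|grep -E "pos|contact"; python3 -m creep '[{"hand":0,"tx":0,"ty":0.001,"tz":0,"spin":0}]'|grep -E "pos|contact";python3 -m creep '[{"hand":0,"tx":0,"ty":0.001,"tz":0,"spin":0}]'|grep -E "pos|contact"
```

```text
tool_pos: [540.9, 51.7, 24.2]
contact_force: [-1.5, 8.3, 6.4]
tool_pos: [540.9, 51.5, 24.3]
contact_force: [-1.5, 13.5, 6.6]
tool_pos: [540.9, 51.4, 24.3]
contact_force: [-1.8, 17.0, 7.1]
tool_pos: [540.9, 51.3, 24.3]
contact_force: [-0.9, 23.1, 8.5]
```

The force rose to 23 N, so the butt is against the short batten. I'll go round to the long side for the final sideways push.

```bash
python3 -m creep '[{"hand":0,"tx":0,"ty":-0.015,"tz":0,"spin":0},{"hand":0,"tx":0,"ty":0,"tz":-0.06,"spin":0},{"hand":0.8,"tx":-0.046,"ty":0,"tz":0,"spin":0},{"hand":0.8,"tx":0,"ty":0.06,"tz":0,"spin":0},{"hand":0.8,"tx":0,"ty":0.06,"tz":0,"spin":0}]'; python3 -m creep '[{"hand":0.8,"tx":0,"ty":0.055,"tz":0,"spin":0},{"hand":0.8,"tx":0,"ty":0,"tz":0,"spin":0},{"hand":0.8,"tx":0,"ty":0,"tz":0,"spin":0}]'; python3 -c "
from h import *
togo(C+[-66*np.cos(yw)-92*np.sin(yw),-66*np.sin(yw)+92*np.cos(yw)],0.142,24)"
```

```text
time: 8.9
tool_pos: [509.7, -63.2, 84.0]
tcp_rot: [3.141, -0.0, 0.14]
contact_force: [0.8, -0.2, -0.1]
grip_width: 25.6
finger_force: 0.0
time: 9.28
tool_pos: [516.9, -116.4, 83.3]
tcp_rot: [-3.141, 0.001, 0.137]
contact_force: [-0.9, 0.4, 0.4]
grip_width: 55.9
finger_force: 0.0
tx 0.7 ty 0.0 tz 59.3 spin -0.3 t 9.275 stopf [-66.65398748  92.00069395]
```

```bash
python3 -m creep '[{"hand":0.8,"tx":0,"ty":0,"tz":0,"spin":-0.3},{"hand":0.8,"tx":0,"ty":0,"tz":0.03,"spin":0},{"hand":0.8,"tx":0,"ty":0,"tz":0.029,"spin":0},{"hand":0.8,"tx":0.006,"ty":0,"tz":0,"spin":0},{"hand":0.8,"tx":0.004,"ty":0,"tz":0,"spin":0}]';python3 -m creep '[{"hand":0.8,"tx":0.003,"ty":0,"tz":0,"spin":0},{"hand":0.8,"tx":0.003,"ty":0,"tz":0,"spin":0}]'|grep -E "pos|contact"; python3 -m creep '[{"hand":0.8,"tx":0.002,"ty":0,"tz":0,"spin":0}]'|grep -E "pos|contact"; python3 -m creep '[{"hand":0.8,"tx":0.002,"ty":0,"tz":0,"spin":0}]'|grep -E "pos|contact"
```

```text
time: 9.9
tool_pos: [528.6, -114.7, 25.7]
tcp_rot: [3.141, -0.001, 0.145]
contact_force: [0.5, 0.0, -0.1]
grip_width: 73.3
finger_force: 0.0
tool_pos: [534.1, -114.4, 25.6]
contact_force: [-0.8, -0.3, 0.2]
tool_pos: [534.7, -114.1, 25.1]
contact_force: [-4.4, -0.6, 4.1]
tool_pos: [536.7, -113.8, 24.8]
contact_force: [-5.0, -0.7, 3.8]
```

```bash
python3 -m creep '[{"hand":0.8,"tx":0.0015,"ty":0,"tz":0,"spin":0}]'|grep -E "pos|contact"; python3 -m creep '[{"hand":0.8,"tx":0.0015,"ty":0,"tz":0,"spin":0}]'|grep -E "pos|contact"; python3 -m creep '[{"hand":0.8,"tx":0.0015,"ty":0,"tz":0,"spin":0}]'|grep -E "pos|contact";python3 -m creep '[{"hand":0.8,"tx":0.001,"ty":0,"tz":0,"spin":0}]'|grep -E "pos|contact"
```

```text
tool_pos: [538.3, -113.5, 24.7]
contact_force: [-5.7, -0.6, 4.6]
tool_pos: [539.7, -113.3, 24.7]
contact_force: [-5.6, -0.4, 4.4]
tool_pos: [541.1, -113.1, 24.7]
contact_force: [-5.3, -1.7, 4.8]
tool_pos: [542.1, -112.9, 24.7]
contact_force: [-5.8, 0.4, 4.6]
```

```bash
python3 -m creep '[{"hand":0.8,"tx":0.001,"ty":0,"tz":0,"spin":0}]'|grep -E "pos|contact"; python3 -m creep '[{"hand":0.8,"tx":0.001,"ty":0,"tz":0,"spin":0}]'|grep -E "pos|contact"; python3 -m creep '[{"hand":0.8,"tx":0.001,"ty":0,"tz":0,"spin":0}]'|grep -E "pos|contact";python3 -m creep '[{"hand":0.8,"tx":0.001,"ty":0,"tz":0,"spin":0}]'|grep -E "pos|contact"
```

```text
tool_pos: [543.1, -112.8, 24.7]
contact_force: [-5.7, -0.0, 5.1]
tool_pos: [543.7, -112.7, 24.7]
contact_force: [-8.8, -1.6, 8.0]
tool_pos: [543.7, -112.7, 24.6]
contact_force: [-12.9, -2.6, 9.9]
tool_pos: [543.8, -112.7, 24.7]
contact_force: [-16.9, -4.6, 13.3]
```

```bash
python3 -m creep '[{"hand":0.8,"tx":0.001,"ty":0,"tz":0,"spin":0},{"hand":0.8,"tx":0.001,"ty":0,"tz":0,"spin":0}]'|grep -E "pos|contact|rot"; python3 -m creep '[{"hand":0.8,"tx":-0.005,"ty":0,"tz":0,"spin":0},{"hand":0.8,"tx":-0.02,"ty":0,"tz":0,"spin":0},{"hand":0.8,"tx":0,"ty":0,"tz":-0.05,"spin":0},{"hand":0.8,"tx":-0.04,"ty":0,"tz":-0.045,"spin":0},{"hand":0.8,"tx":-0.02,"ty":0,"tz":-0.055,"spin":0}]'; python3 -m creep '[{"hand":0.8,"tx":0,"ty":0,"tz":0,"spin":0}]'|grep pos;python3 -c "
from h import *
w=cap('wrist');b=cap('side')
np.set_printoptions(precision=1,suppress=True)
B=cv2.resize(np.ascontiguousarray(b['color'][210:315,255:375,::-1]),(400,350),interpolation=2)
W=cv2.resize(np.ascontiguousarray(w['color'][:245,:560,::-1]),(800,350),interpolation=2)
cv2.imwrite('pics/f.png',W)"
```

```text
tool_pos: [543.8, -112.6, 24.7]
tcp_rot: [-3.139, 0.011, 0.144]
contact_force: [-23.4, -6.4, 19.6]
time: 12.28
tool_pos: [463.5, -124.2, 175.5]
tcp_rot: [-3.141, 0.0, 0.143]
contact_force: [1.7, -0.3, 0.4]
grip_width: 73.6
finger_force: 0.0
tool_pos: [466.6, -125.5, 178.9]
```

View pics/f.png

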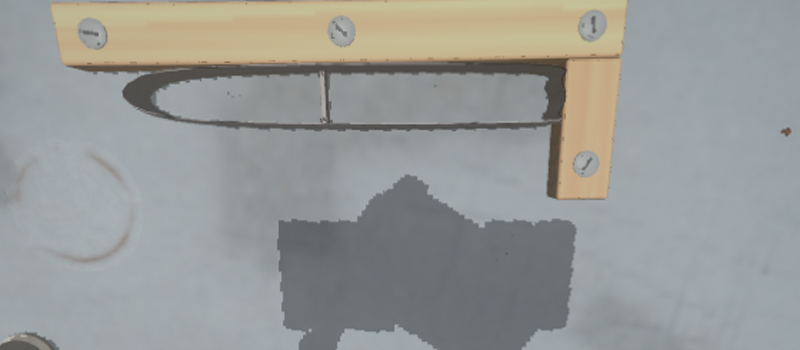

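The die lies with its long side along the long batten, and its butt at about (566,90) meets the short batten's edge at about (565,75). A numeric check comes before handing in.

```bash
python3 - <<'E'
from h import *
w=cap('wrist');f=0.7
P=lambda l:np.array(l)*f
s=stopf(ray(w,P([(567,60),(558,130)]),24));d=stopf(ray(w,P([(567,90),(540,65),(330,69)]),32));l=stopf(ray(w,P([(540,58),(330,62)]),24))
print('short face',s,'butt, side',d,'long face',l)
E
```

```text
short face [[  2.50319584   5.49698277]
 [-32.22589319   6.6939483 ]] butt, side [[-12.80773497   6.35146949]
 [ -0.99469408  21.42146986]
 [ -3.43276443 129.28933303]] long face [[  3.45017098  19.73309975]
 [  0.96423502 130.18562345]]
```

```bash
python3 -c "
from plant import close_job
print(close_job())"
```

```text
the job is handed in; nothing more can be done
None
```

I pushed the strap die into the inner corner and handed the job in at about 12.5 s with the hand clear; firm contact forces and the final wrist picture put its long side along the long batten and its blunter end against the short one, but no verdict came back.

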